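Press a label holder home behind the lip of a jar rack

ROBOT

A 6-joint arm with a two-finger parallel gripper is mounted at the origin on a cart in front of the work surface, level with it; the furniture and walls round the work are solid. World frame = base frame: x ahead of the robot, y to its left, z up, the work surface at z = 0. Lengths are in m, angles in rad, forces in N, time in s.
With the tool pointing down it reaches from about 0.3 to 0.875 m from the base axis. Payload 6.4 kg.
Tool frame: the origin (TCP) lies at the very end of the fingers, on their centre line; the grasp point (between the pads) lies 19 mm behind it; z points along the fingers, y is the direction in which the jaws open and shut (so a half turn about z gives the same grasp; the last joint's range is limited). The gripper opens to 85 mm and grips with 20 to 120 N. Pads are 22 mm wide; open, the fingers measure 114 mm over their backs; the gripper's body (76 mm by 85 mm) begins 54 mm behind the grasp point. The pads swing forward as they close: fully open they stand 13 mm farther back than shut.
Start: joints at [0.995, 0.181, 1.607, -0, 1.354, -0.206], TCP at [0.208, 0.536, 0.231] pointing down, gripper open.
Joint ranges: [-2.99, 2.99], [-0.89, 2.07], [0.3, 2.58], [-1.14, 4.28], [0, 2.63], [-3.12, 3.12]. Speed limits (rad/s): [2.57, 2.57, 3.01, 3.14, 3.14, 3.14].

INTERFACE

Orientations are given as a unit quaternion [w, x, y, z].
In Python, from bench import telemetry, imaging, ctrl gives the robot as it stands.
- The arm moves only by the shell command python3 -m pendant 'ROWS' [OPENING]. ROWS is JSON, a list that holds one entry, the list of rows, each a list of 6 numbers: the shift along the tool's x, y, z in units of 200 mm (1.0 is 200 mm), then the turn, a rotation vector about the tool's x, y, z in units of pi rad (1.0 is pi rad). In form: [[[tx, ty, tz, rx, ry, rz], ...]]. A call has 1 to 12 rows; each row shifts and turns the pose as measured when the row begins, along the tool's axes as they then stand; what a row does not reach is not made up. A row lasts 1/8 s, in which the tool goes at most 62.5 mm and 10.7 degrees, less where a joint would pass 70% of its speed; a pose out of reach is approached as far as the arm can. A call with a number of a shift or a turn outside -1 to 1 is refused whole. A call with a gripper value outside its range is refused whole. OPENING is the closure, from 0 (fully open) to 1 (shut), set as the call begins (- or left out, the last holds). The fingers move at their own pace and stop on an object; the grip force is fixed at half the most. Time passes only in rows, so rows that do not move let the fingers close. It gives the time, the measured TCP pose, the force and the opening at its end, in the units of the state.
- telemetry.get_obs(): the state, without advancing time (a new reading comes with each control period).
- imaging.camera(name): name is "scene" or "top" or "wrist"; returns a dict with "pixels" (480x640x3 uint8, blue, green, red), "vfov" (degrees; the focal length in pixels is half the picture's height over the tangent of half this angle, whatever the lens; pixels are square), "cx", "cy" (the principal point, pixels), "distortion" ([k1, k2, p1, p2, k3] as OpenCV has them; the pictures are not rectified), "R" (3x3) and "t" (3): a world point X has camera coordinates R X + t. Camera axes: x right, y down, z forward; pixel columns grow to the right and rows downward; lengths in m; the calibration is good to about 2 mm. A picture is of the moment at which its call begins. There is no depth.
- ctrl.hand_in(): hands the job in, once; it reports no verdict.
The state is a dict: "time_s": time; "q": joint angles; "dq": joint speeds; "joint_efforts": joint torques, N m; "eef_pos": TCP position; "eef_rot": TCP orientation; "wrist_force": force on the tool from outside, world axes, zero at the start; "torque": the same for the moment, N m; "opening": opening from 0.0 (shut) to 1.0 (fully open).
Only numpy, scipy, OpenCV 4.12 (cv2) and the standard library are available. Lean on these libraries where they do the work, as an engineer would, in place of code of your own. Each camera call takes 0.05 s, during which the arm holds its last target.

TASK

Take the yellow label holder out of its black stand and push it straight down behind the metal lip of the jar rack's front rail, in the bay of the jar with the blue lid and with its label facing out of the rack, until it sits fully home on the rail's floor against the sprung red seat. Finish while still holding it pressed home, firmly but without forcing it, so that someone can do up the locking screws; do not let go. Leave the two jars and the grey holder where they stand.

Things in the scene. Friction and masses are not known exactly. Their poses are not given: they have to be found in the camera images.
- label_holder: Yellow plastic label holder, 80 mm high, 50 g, upright in either slot of the stand. Origin: centre of its lower edge. z up; -x is the front (white card with black bars); y along its width. Up to 50 mm it is a plate 5 mm thick (x), 64 mm wide (y); from 44 to 80 mm a grip tab 10 mm thick (x), 40 mm wide (y), to be pinched front to back about 65 mm up.
- label_holder_face (a point): Middle of the front face of the yellow holder's grip tab, 5 mm in front (-x) of its mid plane and 62 mm above its lower edge.
- spare_holder: Grey holder of the same shape, in the other slot of the stand. To be left alone.
- label_stand: Fixed black block 60 x 210 x 30 mm (x, y, z), origin at the centre of its underside. Two slots, open at the top, centred at y = +50 and -50 mm, each 7 mm (x) by 67 mm (y) and 22 mm deep: a holder's lower edge stands 8 mm above the bench and is free once lifted by 22 mm.
- label_rack: Fixed plywood jar rack, 150 x 214 mm, with a label rail along its front. Origin: at bench level, under the mid line of the rail's channel, midway along it. -x is the front, y runs along the rail. Two bays, centred at y = +50 and -50 mm. The jars stand on its floor, 12 mm above the bench, about 85 mm behind the channel (+x).
- left_bay (a point): Centre of the channel's floor in the bay at +y, 20 mm above the bench; axes as the rack's. The channel is 7.5 mm wide (x) and 78 mm long (y) in each bay, grey blocks at its ends. In front the metal lip rises 18 mm above this floor, with a flared edge leaning outward to 25 mm; behind, the 6 mm wooden board rises 32 mm, so the holder can be lowered along the board.
- right_bay (a point): The same point in the bay at -y.
- left_seat (a joint): Sprung red seat in the floor of the bay at +y, 40 mm long, centred in the bay. Value in m: 0 = up (its top 8 mm above the channel's floor), grows as it is pressed down; 0.008 = flush with the floor, a holder on it is fully home. Spring: 2.7 N at 0, about 10 N at 0.008; it pushes the holder up again if let go. Below that the floor is rigid.
- right_seat (a joint): The same for the bay at -y.
- blue_lid_jar: Jar with a blue lid, 56 mm across, 91 mm high, standing in one of the two bays (either one). Origin: centre of its underside. Its bay is the one to be labelled.
- white_lid_jar: Jar with a white lid, 62 mm across, 93 mm high, standing in the other bay. Origin: centre of its underside.

How it is judged:
By the outcome, as a careful person would: the job done as asked, in the order asked, and still so for the second after the job is handed in, while the arm keeps its last pose, push and grip.
It also fails if it takes over 38 s, if anything falls off the work surface, if the arm or the gripper's body presses on something with over 40 N, if the wrist force passes 120 N, or if a joint passes its speed limit or range.

## Working session

There is one attempt and no reset: what is moved stays moved. The work goes in short steps, Python scripts to look and compute and a shell command to move; the robot and the scene stay as the last step left them, time stands still between calls to the robot, and variables do not carry over. Pictures are saved under pics/ and viewed, and the job is handed in when it is done.

```bash
ls; mkdir -p pics; python3 - <<'E'
from bench import telemetry, imaging
import cv2
o=telemetry.get_obs()
print(o)
for n in ("scene","top","wrist"):
    c=imaging.camera(n)
    cv2.imwrite(f"pics/{n}0.png",c["pixels"])
    print(n,c["vfov"],c["cx"],c["cy"],c["distortion"],c["R"],c["t"])
E
```

```text
pics
{'time_s': 0.0, 'q': array([ 9.94716823e-01,  1.81562315e-01,  1.60801046e+00, -3.58503875e-05,
        1.35379322e+00, -2.06295041e-01]), 'dq': array([-0.00140812, -0.00075109, -0.00029244, -0.0007463 ,  0.00229189,
       -0.0006475 ]), 'joint_efforts': array([-4.08021906e-04, -4.44868362e+01, -3.51337373e+01, -9.92735545e-05,
        9.16380814e-03,  1.60847293e-05]), 'eef_pos': array([0.20749569, 0.53566013, 0.23037101]), 'eef_rot': array([-3.21896404e-04,  1.83836722e-01,  9.82956394e-01, -8.26362724e-04]), 'wrist_force': array([ 0.47639966,  0.82660042, -0.59580084]), 'torque': array([0.01117772, 0.03168661, 0.00155137]), 'opening': 0.999485173153447}
scene 45.681832709900405 318.0823195945939 236.29576688965446 [-0.09467098  0.          0.          0.          0.        ] [[ 0.46264678 -0.8865189   0.00649611]
 [-0.42193244 -0.22662604 -0.87784603]
 [ 0.77969928  0.40339172 -0.47889889]] [-0.34740187  0.2869007   0.84452329]
top 48.93931801204856 320.5433282355265 238.64829759667154 [-0.14014901  0.          0.          0.          0.        ] [[-2.44305949e-02 -9.99696693e-01 -3.10929034e-03]
 [-9.90730596e-01  2.46269787e-02 -1.33590413e-01]
 [ 1.33626466e-01 -1.83224172e-04 -9.91031752e-01]] [-0.07071281  0.54569506  0.97941436]
wrist 70.49503534094612 323.5096144437669 239.16180711183546 [0.00789665 0.         0.         0.         0.        ] [[ 0.36163077  0.93231855 -0.00230327]
 [ 0.88568294 -0.34276792  0.31317068]
 [ 0.29118535 -0.11529213 -0.94969407]] [-0.57333722 -0.04090395  0.38139685]
```

View pics/scene0.png

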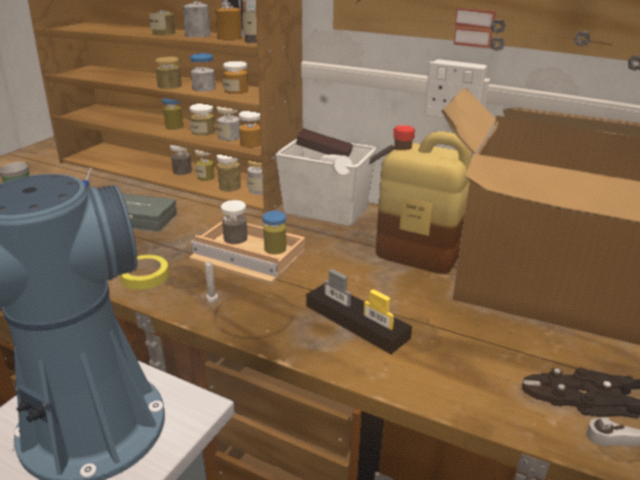

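View pics/top0.png

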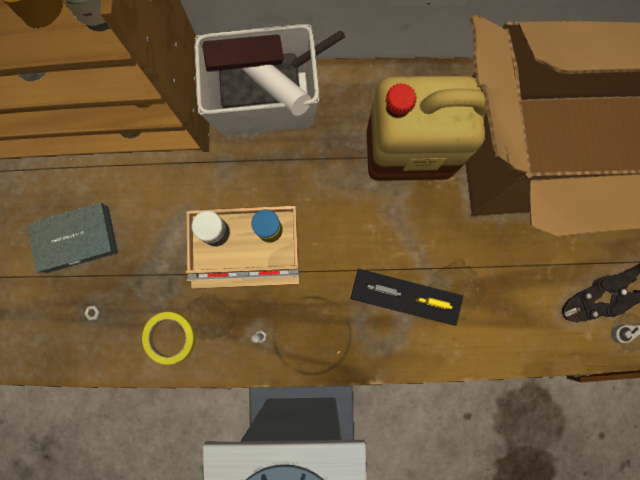

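View pics/wrist0.png

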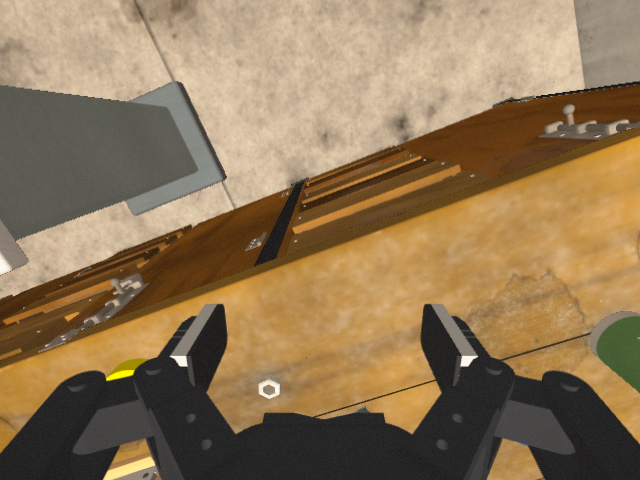

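```bash
cat > h.py <<'E'
import numpy as np, cv2
from bench import telemetry, imaging
def K(c):
    f=240/np.tan(np.radians(c["vfov"]/2)); return np.array([[f,0,c["cx"]],[0,f,c["cy"]],[0,0,1]])
def ray(c,uv):
    n=cv2.undistortPoints(np.array([[uv]],float),K(c),np.array(c["distortion"],float))[0,0]
    R=np.array(c["R"]);t=np.array(c["t"]); return -R.T@t, R.T@np.array([n[0],n[1],1.])
def onz(c,uv,z):
    o,d=ray(c,uv); return o+d*(z-o[2])/d[2]
def proj(c,X):
    R=np.array(c["R"]);t=np.array(c["t"])
    return cv2.projectPoints(np.array(X,float).reshape(-1,3),cv2.Rodrigues(R)[0],t,K(c),np.array(c["distortion"],float))[0].reshape(-1,2)
def two(c1,u1,c2,u2):
    o1,d1=ray(c1,u1);o2,d2=ray(c2,u2)
    A=np.stack([d1,-d2],1);s=np.linalg.lstsq(A,o2-o1,rcond=None)[0]
    p,q=o1+s[0]*d1,o2+s[1]*d2; return (p+q)/2,np.linalg.norm(p-q)
def zoom(img,x0,y0,w,h,k,name):
    cv2.imwrite(name,cv2.resize(img[y0:y0+h,x0:x0+w],None,fx=k,fy=k,interpolation=cv2.INTER_CUBIC))
E
python3 - <<'E'
from h import *
t=cv2.imread("pics/top0.png");s=cv2.imread("pics/scene0.png")
zoom(t,170,190,150,112,5,"pics/t_rack.png");zoom(t,335,255,140,80,5,"pics/t_stand.png")
zoom(s,180,190,240,170,3,"pics/s_both.png")
E
```

```text
(no output)
```

View pics/t_rack.png

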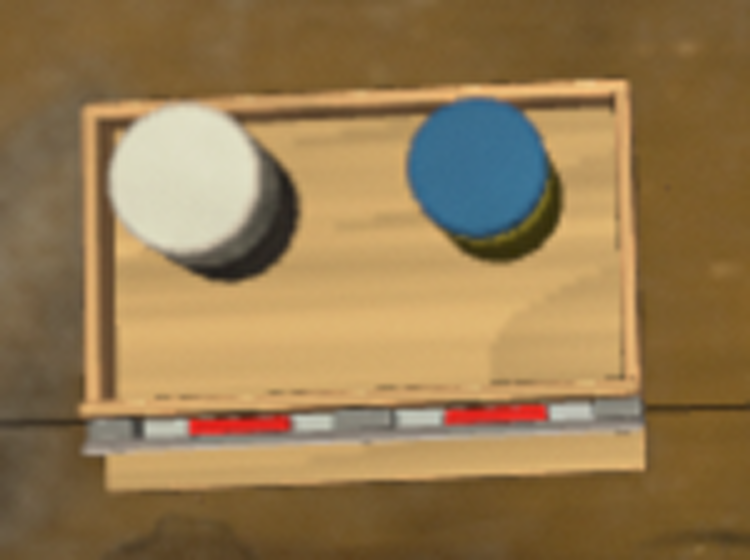

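View pics/t_stand.png

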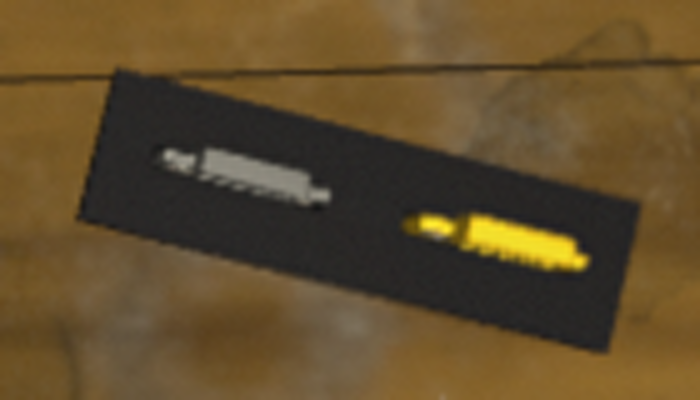

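View pics/s_both.png

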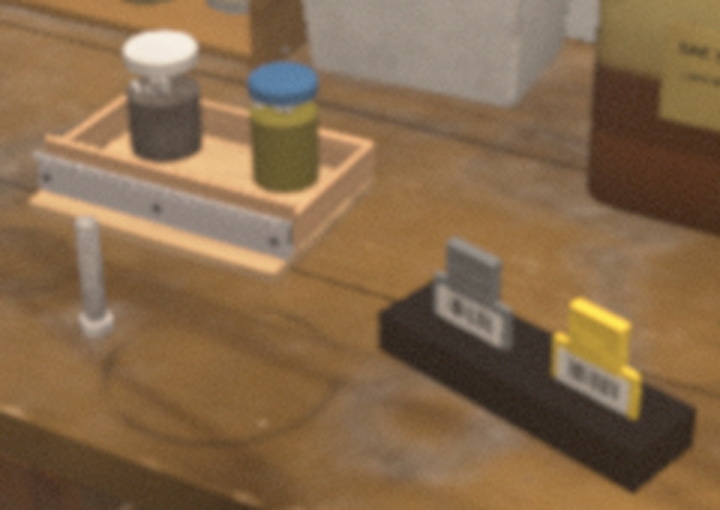

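```bash
python3 - <<'E'
from h import *
c=imaging.camera("top");cs=imaging.camera("scene")
im=c["pixels"]
hsv=cv2.cvtColor(im,cv2.COLOR_BGR2HSV)
def blobs(m,roi,minA=20):
    x0,y0,x1,y1=roi; mm=np.zeros_like(m);mm[y0:y1,x0:x1]=m[y0:y1,x0:x1]
    cn,_=cv2.findContours(mm,cv2.RETR_EXTERNAL,cv2.CHAIN_APPROX_NONE)
    return [k for k in cn if cv2.contourArea(k)>minA]
dark=(hsv[...,2]<70).astype(np.uint8)*255
for k in blobs(dark,(335,255,480,335),500):
    k=cv2.convexHull(k)
    r=cv2.minAreaRect(k);b=cv2.boxPoints(r);P=np.array([onz(c,p,0.03) for p in b]);print("stand",r);print(P.round(4),P.mean(0).round(4),[np.linalg.norm(P[i]-P[i-1]).round(4) for i in range(4)])
    for i in range(4):
        d=P[i]-P[i-1]; print(np.degrees(np.arctan2(d[1],d[0])).round(2))
red=(((hsv[...,0]<8)|(hsv[...,0]>172))&(hsv[...,1]>150)&(hsv[...,2]>100)).astype(np.uint8)*255
for k in blobs(red,(180,260,310,290),10):
    r=cv2.minAreaRect(k);b=cv2.boxPoints(r);P=np.array([onz(c,p,0.028) for p in b]);print("seat",r[0],P.mean(0).round(4),onz(c,r[0],0.028).round(4)); print(P.round(4))
yel=((hsv[...,0]>18)&(hsv[...,0]<35)&(hsv[...,1]>180)&(hsv[...,2]>130)).astype(np.uint8)*255
for k in blobs(yel,(400,280,470,330),10):
    r=cv2.minAreaRect(k);print("yellow",r,onz(c,r[0],0.088).round(4))
for n,z in (("blue",.103),("white",.105)):
    m=((hsv[...,0]>95)&(hsv[...,0]<115)&(hsv[...,1]>100)) if n=="blue" else ((hsv[...,1]<50)&(hsv[...,2]>150))
    for k in blobs(m.astype(np.uint8)*255,(185,205,300,250),200):
        (u,v),rr=cv2.minEnclosingCircle(k);print(n,u,v,rr,onz(c,(u,v),z).round(4))
# scene bolt
print("bolt base z0", onz(cs,(212,299),0.0).round(3))
E
```

```text
stand ((403.3902587890625, 295.455810546875), (116.00056457519531, 32.50530242919922), 14.184294700622559)
[[ 0.4309 -0.1247  0.03  ]
 [ 0.491  -0.1418  0.03  ]
 [ 0.43   -0.358   0.03  ]
 [ 0.3701 -0.3394  0.03  ]] [ 0.4305 -0.241   0.03  ] [np.float64(0.2231), np.float64(0.0625), np.float64(0.2247), np.float64(0.0627)]
74.18
-15.9
-105.76
162.72
seat (217.5, 274.5) [0.4798 0.1172 0.028 ] [0.4798 0.1172 0.028 ]
[[0.4831 0.1358 0.028 ]
 [0.4823 0.0986 0.028 ]
 [0.4765 0.0986 0.028 ]
 [0.4773 0.1358 0.028 ]]
seat (268.5, 272.5) [0.4815 0.0179 0.028 ] [0.4815 0.0179 0.028 ]
[[ 4.848e-01  3.630e-02  2.800e-02]
 [ 4.840e-01 -5.000e-04  2.800e-02]
 [ 4.782e-01 -4.000e-04  2.800e-02]
 [ 4.790e-01  3.630e-02  2.800e-02]]
yellow ((439.6177062988281, 303.5294189453125), (24.25356101989746, 7.033533096313477), 14.03624439239502) [ 0.4128 -0.2971  0.088 ]
yellow ((422.5, 299.5), (3.0, 7.0), 90.0) [ 0.421  -0.2661  0.088 ]
blue 265.0 223.0 13.601571083068848 [0.5659 0.0157 0.103 ]
white 206.62069702148438 225.53448486328125 15.077434539794922 [0.5637 0.122  0.105 ]
bolt base z0 [0.361 0.037 0.   ]
```

```bash
cat > plan.py <<'E'
import sys,json
from h import *
from scipy.spatial.transform import Rotation as Ro
def Rt(yaw): # tool pointing down, tool y at yaw (deg) in world
    a=np.radians(yaw); y=np.array([np.cos(a),np.sin(a),0]);z=np.array([0,0,-1.]);x=np.cross(y,z);return Ro.from_matrix(np.stack([x,y,z],1))
def cur():
    o=telemetry.get_obs();q=o["eef_rot"];return np.array(o["eef_pos"]),Ro.from_quat([q[1],q[2],q[3],q[0]]),o
def plan(p,yaw,n):
    P,R,o=cur(); T=Rt(yaw); rv=(R.inv()*T).as_rotvec()
    out=[]; Rc=R
    d=(np.array(p)-P)/n
    for i in range(n):
        r=np.concatenate([Rc.inv().apply(d)/0.2,rv/n/np.pi]);out.append([round(float(v),3)+0.0 for v in r]); Rc=Rc*Ro.from_rotvec(rv/n)
    print("dist/row mm",np.linalg.norm(d)*1e3,"deg/row",np.degrees(np.linalg.norm(rv)/n)); print(json.dumps([out]))
def st():
    P,R,o=cur();M=R.as_matrix()
    print("t",round(o["time_s"],3),"p",P.round(4),"yaw_y",np.degrees(np.arctan2(M[1,1],M[0,1])).round(2),"z",M[:,2].round(4),"F",np.array(o["wrist_force"]).round(2),"op",round(o["opening"],3))
if __name__=="__main__":
    a=[float(v) for v in sys.argv[1:]]; st()
    if a: plan(a[:3],a[3],int(a[4]))
E
python3 plan.py 0.48 -0.02 0.25 1.0 11
```

```text
t 0.25 p [0.2077 0.5359 0.2308] yaw_y 68.81 z [-5.e-04 -8.e-04 -1.e+00] F [-0.88 -0.24  0.44] op 0.995
dist/row mm 56.302369406037066 deg/row 6.164645851679525
[[[-0.207, -0.191, -0.009, 0.0, 0.0, 0.034], [-0.226, -0.168, -0.009, 0.0, 0.0, 0.034], [-0.243, -0.142, -0.009, 0.0, 0.0, 0.034], [-0.257, -0.115, -0.009, 0.0, 0.0, 0.034], [-0.268, -0.087, -0.009, 0.0, 0.0, 0.034], [-0.275, -0.058, -0.009, 0.0, 0.0, 0.034], [-0.28, -0.028, -0.009, 0.0, 0.0, 0.034], [-0.281, 0.002, -0.009, 0.0, 0.0, 0.034], [-0.28, 0.032, -0.009, 0.0, 0.0, 0.034], [-0.274, 0.062, -0.009, 0.0, 0.0, 0.034], [-0.266, 0.091, -0.009, 0.0, 0.0, 0.034]]]
```

```bash
python3 -m pendant '[[[-0.207,-0.191,-0.009,0,0,0.034],[-0.226,-0.168,-0.009,0,0,0.034],[-0.243,-0.142,-0.009,0,0,0.034],[-0.257,-0.115,-0.009,0,0,0.034],[-0.268,-0.087,-0.009,0,0,0.034],[-0.275,-0.058,-0.009,0,0,0.034],[-0.28,-0.028,-0.009,0,0,0.034],[-0.281,0.002,-0.009,0,0,0.034],[-0.28,0.032,-0.009,0,0,0.034],[-0.274,0.062,-0.009,0,0,0.034],[-0.266,0.091,-0.009,0,0,0.034]]]'
python3 plan.py 0.48 -0.02 0.25 1.0 2
```

```text
time_s: 1.62
eef_pos: [0.4802, -0.037, 0.2524]
eef_rot: [0.002, 0.709, 0.705, 0.002]
wrist_force: [1.2, 0.6, 0.2]
opening: 0.998
t 1.625 p [ 0.4802 -0.037   0.2524] yaw_y -0.28 z [ 5.9e-03  2.0e-04 -1.0e+00] F [1.17 0.64 0.19] op 0.998
dist/row mm 8.607793291769173 deg/row 0.6616878456030683
[[[0.043, -0.001, 0.006, 0.001, 0.0, -0.004], [0.043, 0.0, 0.006, 0.001, 0.0, -0.004]]]
```

```bash
python3 -m pendant '[[[0,0,0,0,0,0],[0,0,0,0,0,0]]]'; python3 - <<'E'
from h import *
import plan; plan.st()
c=imaging.camera("wrist");cv2.imwrite("pics/w1.png",c["pixels"])
import pickle;pickle.dump(c,open("w1.pkl","wb"))
print(proj(c,[[.48,.117,.028],[.4815,.018,.028]]))
E
```

```text
time_s: 1.88
eef_pos: [0.4808, -0.0402, 0.2521]
eef_rot: [0.002, 0.711, 0.703, 0.002]
wrist_force: [-0.2, 0.1, -0.3]
opening: 1.002
t 1.875 p [ 0.4808 -0.0402  0.2521] yaw_y -0.61 z [ 5.3e-03  1.0e-04 -1.0e+00] F [-0.15  0.08 -0.31] op 1.002
[[319.80700344  41.09462539]
 [322.60714195 148.60688968]]
```

View pics/w1.png

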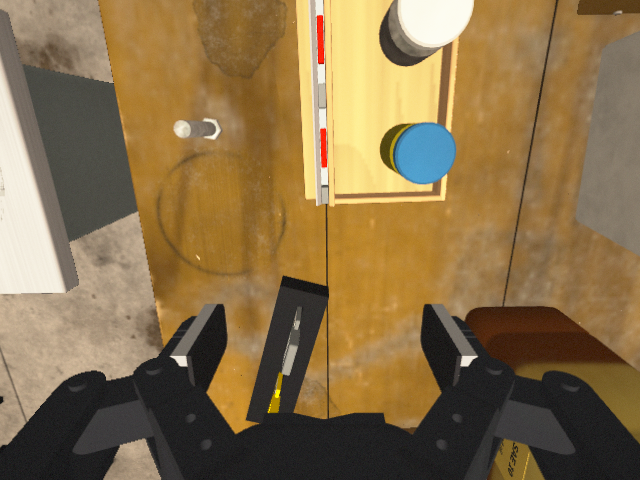

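```bash
python3 - <<'E'
from h import *
import pickle
c=pickle.load(open("w1.pkl","rb"));im=c["pixels"];hsv=cv2.cvtColor(im,cv2.COLOR_BGR2HSV)
red=(((hsv[...,0]<8)|(hsv[...,0]>172))&(hsv[...,1]>150)&(hsv[...,2]>100)).astype(np.uint8)*255
red[:, :290]=0;red[:,360:]=0;red[200:]=0
cn,_=cv2.findContours(red,cv2.RETR_EXTERNAL,cv2.CHAIN_APPROX_NONE)
for k in cn:
    if cv2.contourArea(k)<10: continue
    r=cv2.minAreaRect(k);P=np.array([onz(c,p,0.028) for p in cv2.boxPoints(r)]);print(r,P.mean(0).round(4));print(P.round(4))
zoom(im,285,0,70,215,2.7,"pics/w1z.png")
for v in (30,60,100,130,150,175,190): print(v,[tuple(int(x) for x in im[v,u]) for u in range(312,338)])
E
```

```text
((323.1997985839844, 147.49334716796875), (37.179351806640625, 5.3636884689331055), 88.09085083007812) [0.4821 0.0188 0.028 ]
[[ 4.789e-01  3.750e-02  2.800e-02]
 [ 4.845e-01  3.760e-02  2.800e-02]
 [ 4.854e-01  1.000e-04  2.800e-02]
 [ 4.797e-01 -0.000e+00  2.800e-02]]
((319.9809265136719, 39.04246139526367), (48.124908447265625, 5.953166961669922), 87.61405944824219) [0.4802 0.1183 0.028 ]
[[0.4768 0.1383 0.028 ]
 [0.4823 0.1384 0.028 ]
 [0.4838 0.0983 0.028 ]
 [0.478  0.0982 0.028 ]]
30 [(156, 173, 189), (157, 174, 189), (158, 175, 192), (163, 178, 197), (218, 232, 234), (0, 14, 247), (20, 40, 253), (13, 38, 253), (23, 40, 253), (20, 41, 253), (11, 36, 252), (129, 141, 175), (60, 97, 130), (119, 198, 245), (132, 221, 251), (136, 222, 251), (137, 224, 252), (142, 227, 253), (130, 215, 252), (109, 182, 229), (133, 223, 250), (134, 223, 250), (138, 224, 251), (135, 226, 251), (137, 227, 252), (140, 228, 252)]
60 [(187, 206, 225), (156, 172, 190), (159, 177, 193), (161, 177, 195), (164, 180, 199), (212, 227, 229), (0, 13, 247), (20, 43, 253), (7, 36, 253), (20, 39, 253), (3, 32, 253),
[... 1753 characters left out ...]
), (233, 244, 245), (232, 243, 243), (233, 244, 244), (234, 244, 245), (233, 245, 245), (88, 140, 193), (131, 215, 250), (131, 220, 251), (133, 220, 251), (138, 223, 252), (123, 201, 246), (98, 171, 218), (126, 213, 246), (128, 216, 247), (129, 218, 248)]
190 [(136, 224, 251), (136, 225, 251), (134, 223, 250), (174, 227, 247), (214, 230, 242), (174, 194, 212), (163, 181, 198), (163, 180, 198), (165, 179, 198), (136, 152, 162), (173, 191, 199), (172, 190, 200), (167, 189, 198), (165, 186, 194), (169, 190, 198), (170, 192, 199), (78, 96, 110), (123, 204, 248), (136, 223, 251), (134, 221, 251), (136, 223, 252), (130, 218, 251), (107, 186, 236), (129, 216, 248), (130, 218, 249), (130, 220, 249)]
```

View pics/w1z.png

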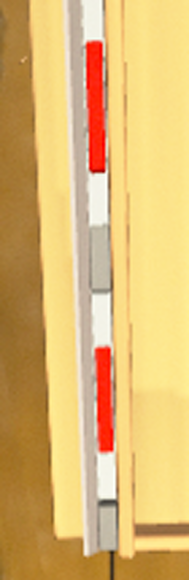

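```bash
python3 plan.py 0.415 -0.292 0.16 -15.8 5
```

```text
t 1.925 p [ 0.4809 -0.0401  0.2522] yaw_y -0.58 z [ 5.6e-03 -4.0e-04 -1.0e+00] F [ 0.01 -1.18 -0.11] op 1.0
dist/row mm 55.250698596094885 deg/row 3.0452528589246977
[[[-0.253, -0.064, 0.092, 0.0, 0.0, 0.017], [-0.256, -0.05, 0.092, 0.0, 0.0, 0.017], [-0.258, -0.037, 0.092, 0.0, 0.0, 0.017], [-0.259, -0.023, 0.092, 0.0, 0.0, 0.017], [-0.26, -0.009, 0.092, 0.0, 0.0, 0.017]]]
```

```bash
python3 -m pendant '[[[-0.253,-0.064,0.092,0,0,0.017],[-0.256,-0.05,0.092,0,0,0.017],[-0.258,-0.037,0.092,0,0,0.017],[-0.259,-0.023,0.092,0,0,0.017],[-0.26,-0.009,0.092,0,0,0.017],[0,0,0,0,0,0],[0,0,0,0,0,0]]]'; python3 - <<'E'
from h import *
import plan; plan.st()
c=imaging.camera("wrist");cv2.imwrite("pics/w2.png",c["pixels"])
import pickle;pickle.dump(c,open("w2.pkl","wb"))
E
```

```text
time_s: 2.8
eef_pos: [0.4171, -0.2878, 0.1591]
eef_rot: [0.003, 0.794, 0.608, 0.004]
wrist_force: [0.2, 0.5, 0.3]
opening: 0.998
t 2.8 p [ 0.4171 -0.2878  0.1591] yaw_y -15.08 z [ 1.080e-02 -1.000e-04 -9.999e-01] F [0.16 0.54 0.29] op 0.998
```

View pics/w2.png

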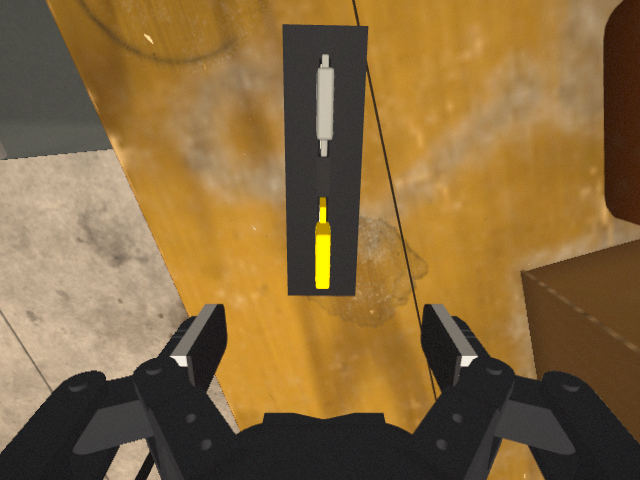

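```bash
python3 - <<'E'
from h import *
import pickle
c=pickle.load(open("w2.pkl","rb"));im=c["pixels"];hsv=cv2.cvtColor(im,cv2.COLOR_BGR2HSV)
zoom(im,270,10,120,300,2,"pics/w2z.png")
for v in (205,215,225,230,240,255,270,285):
    row=[(u,tuple(int(x) for x in im[v,u])) for u in range(308,338)]
    m=[u for u,p in row if p[2]>120 and p[1]>90 and p[0]<100]
    print(v,m[0],m[-1], onz(c,((m[0]+m[-1])/2,v),0.088).round(4), onz(c,(m[0]-.5,v),.088).round(4),onz(c,(m[-1]+.5,v),.088).round(4))
print([tuple(int(x) for x in im[v,323]) for v in range(190,300,2)])
for v in (70,80,100,120,135):
    m=[u for u in range(300,350) if im[v,u].min()>110]
    print(v,m[0],m[-1],onz(c,((m[0]+m[-1])/2,v),0.088).round(4))
# stand top
dark=((hsv[...,2]<75)).astype(np.uint8)*255; dark[:, :270]=0;dark[:,380:]=0;dark[297:]=0;dark[:22]=0
dark=cv2.morphologyEx(dark,cv2.MORPH_OPEN,np.ones((5,5)))
k=max(cv2.findContours(dark,cv2.RETR_EXTERNAL,cv2.CHAIN_APPROX_NONE)[0],key=cv2.contourArea)
ap=cv2.approxPolyDP(cv2.convexHull(k),6,True)[:,0];print(ap)
P=np.array([onz(c,p,.03) for p in ap]);print(P.round(4),P.mean(0).round(4))
E
```

```text
205 319 325 [ 0.4254 -0.2565  0.088 ] [ 0.4232 -0.2559  0.088 ] [ 0.4276 -0.2571  0.088 ]
215 320 325 [ 0.424  -0.2629  0.088 ] [ 0.4221 -0.2624  0.088 ] [ 0.4259 -0.2635  0.088 ]
225 316 329 [ 0.4222 -0.2695  0.088 ] [ 0.4178 -0.2682  0.088 ] [ 0.4266 -0.2707  0.088 ]
230 315 330 [ 0.4213 -0.2728  0.088 ] [ 0.4162 -0.2714  0.088 ] [ 0.4264 -0.2741  0.088 ]
240 315 330 [ 0.4195 -0.2795  0.088 ] [ 0.4144 -0.2781  0.088 ] [ 0.4246 -0.2809  0.088 ]
255 315 330 [ 0.4167 -0.2898  0.088 ] [ 0.4115 -0.2883  0.088 ] [ 0.4219 -0.2912  0.088 ]
270 315 329 [ 0.4135 -0.3003  0.088 ] [ 0.4086 -0.2989  0.088 ] [ 0.4185 -0.3016  0.088 ]
285 315 329 [ 0.4106 -0.3112  0.088 ] [ 0.4055 -0.3098  0.088 ] [ 0.4156 -0.3126  0.088 ]
[(56, 58, 60), (53, 56, 60), (52, 53, 59), (50, 64, 69), (0, 143, 181), (0, 140, 180), (0, 141, 181), (0, 141, 183), (0, 154, 198), (0, 251, 255), (0, 253, 255), (0, 253, 255), (0, 253, 255), (0, 253, 255), (0, 253, 255), (0, 253, 255), (0, 248, 255), (0, 141, 181), (0, 141, 182), (0, 140, 181), (0, 142, 183), (0, 142, 183), (0, 170, 218), (0, 246, 255), (0, 253, 255), (0, 254, 255), (0, 253, 255), (0, 253, 255), (0, 253, 255), (0, 253, 255), (0, 253, 255), (0, 253, 255), (0, 253, 255), (0, 253, 255), (0, 253, 255), (0, 253, 255), (0, 253, 255), (0, 253, 255), (0, 253, 255), (0, 253, 255), (0, 253, 255), (0, 253, 255), (0, 253, 255), (0, 253, 255), (0, 253, 255), (0, 253, 255), (0, 253, 255), (0, 253, 255), (0, 253, 255), (0, 224, 251), (49, 47, 51), (48, 51, 52), (52, 49, 53), (65, 126, 168), (56, 141, 188)]
70 318 333 [ 0.4478 -0.1813  0.088 ]
80 318 333 [ 0.4465 -0.1863  0.088 ]
100 317 332 [ 0.4432 -0.1964  0.088 ]
120 316 332 [ 0.44  -0.207  0.088]
135 317 332 [ 0.4381 -0.2153  0.088 ]
[[367  26]
 [354 294]
 [288 294]
 [283  25]]
[[ 0.4861 -0.1542  0.03  ]
 [ 0.4287 -0.3545  0.03  ]
 [ 0.372  -0.3389  0.03  ]
 [ 0.4296 -0.1384  0.03  ]] [ 0.4291 -0.2465  0.03  ]
```

View pics/w2z.png

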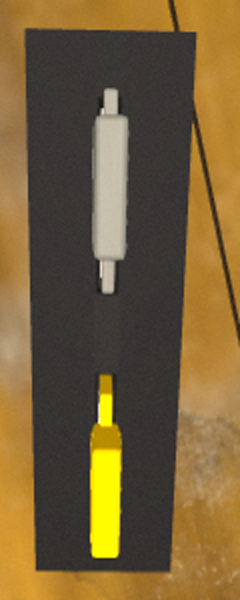

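```bash
python3 plan.py 0.4155 -0.2945 0.10 -15.9 2
```

```text
t 2.85 p [ 0.4172 -0.2877  0.1592] yaw_y -15.05 z [ 1.080e-02 -4.000e-04 -9.999e-01] F [ 0.08 -0.73 -0.3 ] op 0.999
dist/row mm 29.786918368215588 deg/row 0.5279433861419264
[[[-0.018, -0.001, 0.148, 0.002, 0.0, 0.002], [-0.018, 0.0, 0.148, 0.002, 0.0, 0.002]]]
```

```bash
python3 -m pendant '[[[-0.018,-0.001,0.148,0.002,0,0.002],[-0.018,0,0.148,0.002,0,0.002],[0,0,0,0,0,0],[0,0,0,0,0,0]]]'; python3 plan.py 0.4155 -0.2945 0.054 -15.9 2
```

```text
time_s: 3.35
eef_pos: [0.4198, -0.2903, 0.1029]
eef_rot: [0.001, 0.794, 0.608, 0.001]
wrist_force: [-0.9, -0.2, 0.3]
opening: 0.999
t 3.35 p [ 0.4198 -0.2903  0.1029] yaw_y -15.15 z [ 0.0032 -0.0011 -1.    ] F [-0.86 -0.16  0.33] op 0.999
dist/row mm 24.620532218035347 deg/row 0.38747926972043656
[[[-0.013, -0.008, 0.122, 0.001, 0.0, 0.002], [-0.013, -0.008, 0.122, 0.001, 0.0, 0.002]]]
```

```bash
python3 -m pendant '[[[-0.025,-0.018,0.1,0,0,0.004],[-0.02,-0.01,0.06,0,0,0.002],[0,0,0,0,0,0]]]'; python3 plan.py 0.4155 -0.2945 0.054 -15.9 1
```

```text
time_s: 3.72
eef_pos: [0.4147, -0.2984, 0.0744]
eef_rot: [0.005, 0.799, 0.601, 0.001]
wrist_force: [1.3, 0.4, 0.6]
opening: 1.004
t 3.725 p [ 0.4147 -0.2984  0.0744] yaw_y -16.08 z [ 0.008  -0.0062 -0.9999] F [1.27 0.38 0.6 ] op 1.004
dist/row mm 20.770794698344123 deg/row 0.6063422767253408
[[[0.02, -0.003, 0.102, 0.003, 0.001, -0.001]]]
```

```bash
python3 -m pendant '[[[0.015,-0.002,0.06,0.003,0.001,0],[0.005,0,0.04,0,0,0],[0,0,0,0,0,0],[0,0,0,0,0,0]]]'; python3 plan.py 0.4155 -0.2945 0.054 -15.9 1
```

```text
time_s: 4.22
eef_pos: [0.4166, -0.2946, 0.0544]
eef_rot: [0.001, 0.799, 0.601, -0.0]
wrist_force: [-0.4, 0.4, 0.0]
opening: 1.0
t 4.225 p [ 0.4166 -0.2946  0.0544] yaw_y -16.05 z [ 7.0e-04 -1.5e-03 -1.0e+00] F [-0.43  0.42  0.03] op 1.0
dist/row mm 1.144676124018225 deg/row 0.17494833764730203
[[[-0.001, -0.005, 0.002, 0.0, 0.0, -0.001]]]
```

```bash
python3 -m pendant '[[[0,-0.005,0,0,0,0],[0,0,0,0,0,0],[0,0,0,0,0,0],[0,0,0,0,0,0],[0,0,0,0,0,0],[0,0,0,0,0,0]]]' 1; python3 plan.py
```

```text
time_s: 4.97
eef_pos: [0.4159, -0.2949, 0.0552]
eef_rot: [0.002, 0.799, 0.601, -0.0]
wrist_force: [-0.2, -0.2, -0.3]
opening: 0.107
t 4.975 p [ 0.4159 -0.2949  0.0552] yaw_y -16.05 z [ 0.0016 -0.0026 -1.    ] F [-0.17 -0.24 -0.29] op 0.107
```

```bash
python3 -m pendant '[[[0,0,-0.08,0,0,0],[0,0,-0.12,0,0,0],[0,0,-0.2,0,0,0],[0,0,-0.2,0,0,0],[0,0,-0.1,0,0,0],[0,0,0,0,0,0]]]'; python3 - <<'E'
from h import *
import plan; plan.st()
c=imaging.camera("wrist");cv2.imwrite("pics/w3.png",c["pixels"])
s=imaging.camera("scene");zoom(s["pixels"],200,150,260,220,3,"pics/s3.png")
plan.plan([.4825,.0185,.17],1.1,7)
E
```

```text
time_s: 5.72
eef_pos: [0.4157, -0.2945, 0.2042]
eef_rot: [0.003, 0.799, 0.601, -0.0]
wrist_force: [-0.1, -0.3, -0.7]
opening: 0.108
t 5.725 p [ 0.4157 -0.2945  0.2042] yaw_y -16.05 z [ 0.003  -0.0042 -1.    ] F [-0.1  -0.32 -0.74] op 0.108
dist/row mm 45.835717511071614 deg/row 2.450039737071646
[[[0.228, -0.015, 0.022, 0.0, 0.0, -0.014], [0.228, -0.005, 0.023, 0.0, 0.0, -0.014], [0.228, 0.004, 0.023, 0.0, 0.0, -0.014], [0.228, 0.014, 0.023, 0.0, 0.0, -0.014], [0.227, 0.024, 0.023, 0.0, 0.0, -0.014], [0.226, 0.033, 0.023, 0.0, 0.0, -0.014], [0.224, 0.043, 0.023, 0.0, 0.0, -0.014]]]
```

View pics/w3.png

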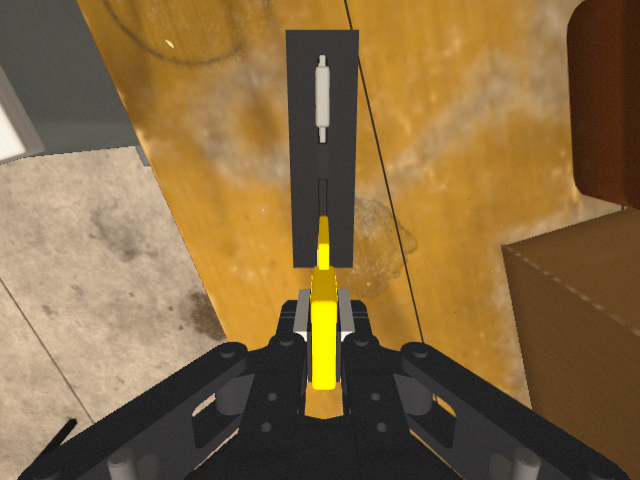

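View pics/s3.png

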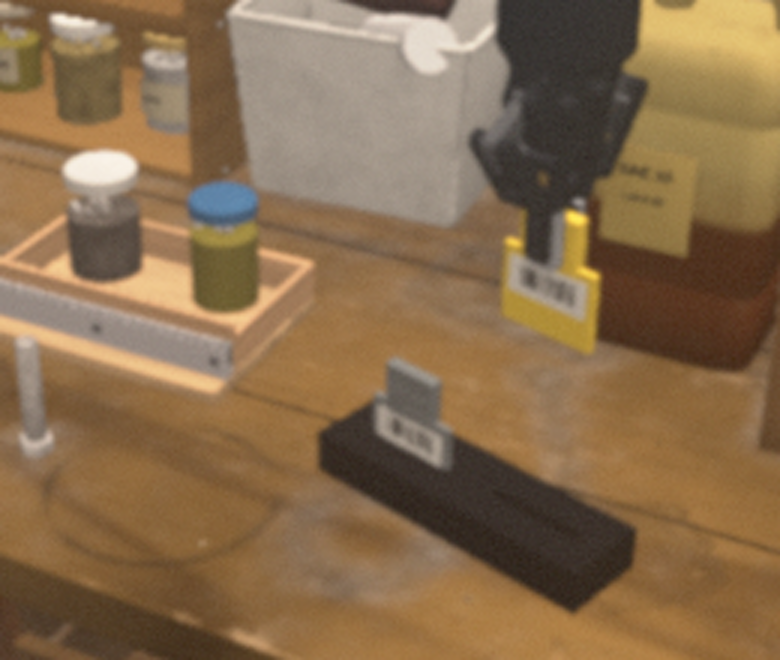

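```bash
python3 -m pendant '[[[0.228,-0.015,0.022,0,0,-0.014],[0.228,-0.005,0.023,0,0,-0.014],[0.228,0.004,0.023,0,0,-0.014],[0.228,0.014,0.023,0,0,-0.014],[0.227,0.024,0.023,0,0,-0.014],[0.226,0.033,0.023,0,0,-0.014],[0.224,0.043,0.023,0,0,-0.014],[0,0,0,0,0,0],[0,0,0,0,0,0]]]'; python3 - <<'E'
from h import *
import plan; plan.st()
c=imaging.camera("wrist");cv2.imwrite("pics/w4.png",c["pixels"])
import pickle;pickle.dump(c,open("w4.pkl","wb"))
plan.plan([.482,.0185,.13],1.1,2)
E
```

```text
time_s: 6.95
eef_pos: [0.4738, 0.0309, 0.1564]
eef_rot: [-0.01, 0.695, 0.719, -0.004]
wrist_force: [0.7, -0.1, -0.2]
opening: 0.109
t 6.95 p [0.4738 0.0309 0.1564] yaw_y 2.01 z [-0.0201  0.0069 -0.9998] F [ 0.7  -0.07 -0.23] op 0.109
dist/row mm 15.129973911701757 deg/row 0.752349556101031
[[[-0.032, 0.021, 0.065, -0.003, -0.001, 0.002], [-0.031, 0.02, 0.066, -0.003, -0.001, 0.002]]]
```

View pics/w4.png

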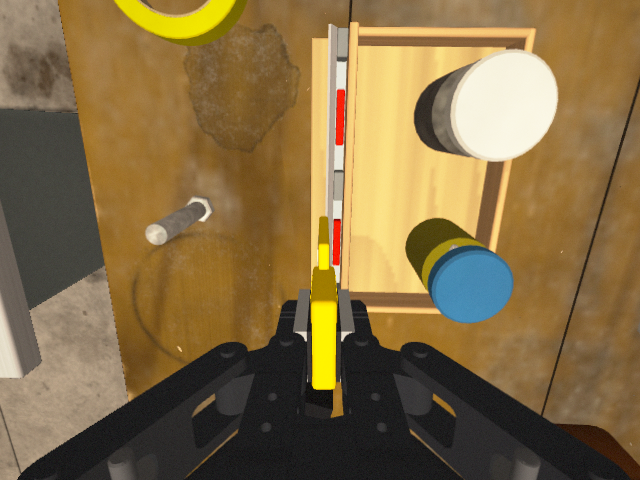

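```bash
python3 -m pendant '[[[-0.032,0.02,0.06,-0.003,-0.001,0.002],[-0.031,0.02,0.04,-0.003,-0.001,0.002],[0,0,0,0,0,0],[0,0,0,0,0,0]]]'; python3 plan.py .482 .0185 .12 1.1 1
```

```text
time_s: 7.5
eef_pos: [0.4818, 0.0146, 0.1341]
eef_rot: [-0.001, 0.702, 0.712, -0.0]
wrist_force: [-0.7, -0.5, -0.6]
opening: 0.107
t 7.5 p [0.4818 0.0146 0.1341] yaw_y 0.87 z [-1.e-03  8.e-04 -1.e+00] F [-0.67 -0.45 -0.62] op 0.107
dist/row mm 14.626822653489684 deg/row 0.2404412346352125
[[[0.02, 0.001, 0.07, 0.0, 0.0, -0.001]]]
```

```bash
python3 - <<'E'
from h import *
import plan, pickle; plan.st()
c=imaging.camera("wrist");im=c["pixels"]
pickle.dump(c,open("w5.pkl","wb"))
P,R,o=plan.cur()
for y in (-2.5,2.5):
    for z in (.0472,-.0028+.0):
        print(y,z,proj(c,P+R.apply([.032,y/1e3,z])).round(1))
for y in (-5,5): print("tabtop",proj(c,P+R.apply([.02,y/1e3,-.0328])).round(1),proj(c,P+R.apply([-.02,y/1e3,-.0328])).round(1))
a=np.radians(1.1);ex=np.array([np.cos(a),np.sin(a),0]);ey=np.array([-np.sin(a),np.cos(a),0]);B=np.array([.482,.0185,.02])
for v in (0.03,.039,.06,.1):
    print("seat c",v,proj(c,B+ey*v+[0,0,.008]).round(1),"board top edge",proj(c,B+ey*v+ex*.00375+[0,0,.032]).round(1),"lip 18",proj(c,B+ey*v-ex*.00375+[0,0,.018]).round(1))
zoom(im,270,0,110,300,2,"pics/w5z.png")
for v in (10,60,100,140,180,200,230): print(v,[(u,)+tuple(int(x) for x in im[v,u]) for u in range(308,345)])
E
```

```text
t 7.5 p [0.4818 0.0146 0.1341] yaw_y 0.87 z [-1.e-03  8.e-04 -1.e+00] F [-0.67 -0.45 -0.62] op 0.107
-2.5 0.0472 [[319.3 214.4]]
-2.5 -0.0028 [[317.9 242.5]]
2.5 0.0472 [[328.  214.4]]
2.5 -0.0028 [[329.4 242.5]]
tabtop [[309.9 300.4]] [[311.1 389.6]]
tabtop [[337.3 300.4]] [[336.1 389.6]]
seat c 0.03 [[324.  192.5]] board top edge [[329.5 199.1]] lip 18 [[318.7 195.1]]
seat c 0.039 [[323.9 180.3]] board top edge [[329.6 185.7]] lip 18 [[318.6 182.5]]
seat c 0.06 [[323.8 150.7]] board top edge [[329.6 153.1]] lip 18 [[318.3 151.7]]
seat c 0.1 [[323.6  89.4]] board top edge [[329.7  85.2]] lip 18 [[317.8  87.8]]
10 [(308, 182, 200, 220), (309, 181, 198, 219), (310, 146, 163, 180), (311, 131, 148, 161), (312, 135, 149, 164), (313, 135, 150, 164), (314, 134, 151, 165), (315, 134, 148, 163), (316, 133, 148, 163), (317, 115, 128, 142), (318, 120, 134, 136), (319, 141, 157, 163), (320, 142, 157, 163), (321, 142, 156, 165), (322, 141, 156, 162), (323, 142, 156, 164), (324, 138, 154, 161), (325, 137, 152, 160), (326, 142, 157, 162), (327, 142, 156, 161), (328, 139, 155, 161), (329, 125, 139,
[... 4460 characters left out ...]
, 184, 204, 221), (313, 159, 177, 197), (314, 139, 154, 170), (315, 138, 156, 173), (316, 142, 156, 174), (317, 140, 155, 170), (318, 106, 141, 161), (319, 0, 112, 144), (320, 0, 113, 149), (321, 0, 115, 151), (322, 0, 118, 151), (323, 0, 117, 150), (324, 0, 121, 154), (325, 0, 114, 149), (326, 0, 116, 152), (327, 0, 113, 145), (328, 48, 136, 160), (329, 165, 191, 200), (330, 63, 101, 139), (331, 105, 174, 230), (332, 115, 192, 239), (333, 112, 187, 238), (334, 115, 193, 240), (335, 113, 188, 238), (336, 116, 191, 240), (337, 105, 178, 233), (338, 93, 154, 216), (339, 103, 177, 224), (340, 107, 179, 226), (341, 106, 179, 226), (342, 106, 178, 226), (343, 106, 179, 228), (344, 112, 186, 231)]
```

View pics/w5z.png

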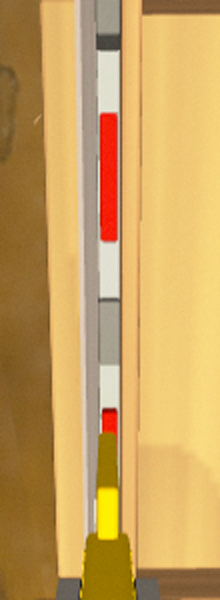

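```bash
python3 -m pendant '[[[0.02,0.002,0.06,0,0,-0.001],[0,0,0.05,0,0,0],[0,0,0,0,0,0],[0,0,0,0,0,0]]]'; python3 plan.py .4822 .0185 .102 1.1 1
```

```text
time_s: 8.05
eef_pos: [0.4821, 0.0194, 0.1106]
eef_rot: [-0.001, 0.7, 0.714, -0.0]
wrist_force: [0.5, 0.1, -1.0]
opening: 0.109
t 8.05 p [0.4821 0.0194 0.1106] yaw_y 1.12 z [-1.e-03  8.e-04 -1.e+00] F [ 0.47  0.14 -0.95] op 0.109
dist/row mm 8.635202694110548 deg/row 0.07616984921498397
[[[-0.005, 0.0, 0.043, 0.0, 0.0, 0.0]]]
```

```bash
python3 - <<'E'
from h import *
import plan; c=imaging.camera("wrist");im=c["pixels"];zoom(im,250,120,150,170,3.5,"pics/w6z.png")
s=imaging.camera("scene");zoom(s["pixels"],180,180,160,120,5,"pics/s6.png")
E
```

```text
(no output)
```

View pics/w6z.png

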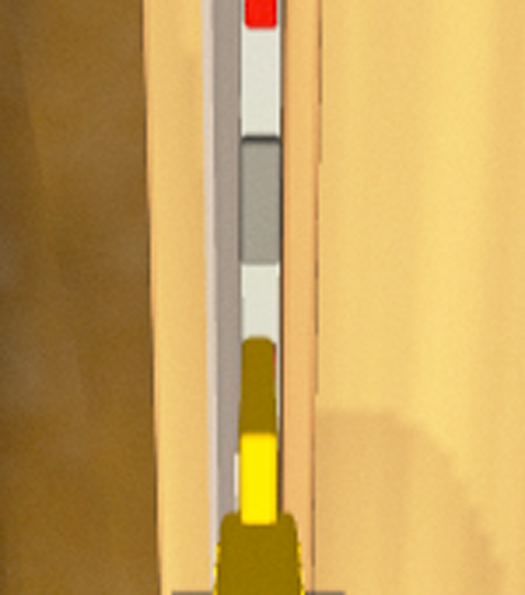

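View pics/s6.png

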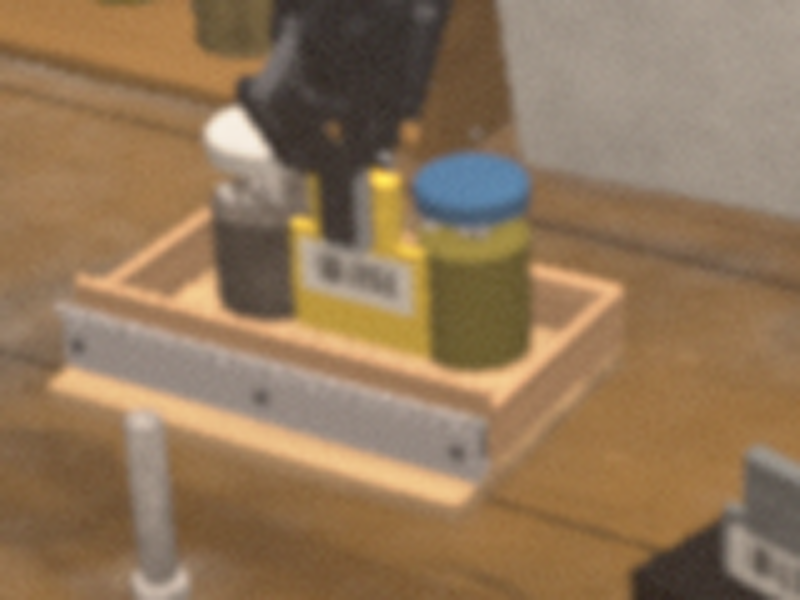

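```bash
python3 - <<'E'
from h import *
import plan; s=imaging.camera("scene")
P,R,o=plan.cur()
for n,v in dict(botR=(-.032,0,.0472),botL=(.032,0,.0472),shR=(-.032,0,-.0028),shL=(.032,0,-.0028)).items():
    p=proj(s,P+R.apply(v))[0]; print(n,p.round(1),((p-[180,180])*5).round(0))
for n,X in dict(jar=[.566,.0157,.012],jartop=[.566,.0157,.103],bayfloor=[.482,.0185,.02],boardR=[.4855-.0,-.0385,.052],boardL=[.482,.175,.052]).items():
    p=proj(s,X)[0];print(n,((p-[180,180])*5).round(0))
C=-s["R"].T@s["t"];print(C)
E
```

```text
botR [264.1 250.8] [421. 354.]
botL [238.4 243.9] [292. 319.]
shR [263.2 229.5] [416. 248.]
shL [236.9 223. ] [285. 215.]
jar [470. 357.]
jartop [464. 176.]
bayfloor [362. 426.]
boardR [478. 390.]
boardL [ 65. 277.]
[-0.37669713 -0.58363286  0.65855267]
```

```bash
python3 - <<'E'
from h import *
import plan; c=imaging.camera("wrist");im=c["pixels"];plan.st()
for v in (100,150,170,185,200):
    # channel floor/grey block: board shadow edge, lip edge
    g=im[v].astype(int)
    print(v,[tuple(g[u]) for u in (316,317,318,319,320)],[tuple(g[u]) for u in (328,329,330,331,332)])
    for e,z in ((318.5,.038),(330.5,.052)): 
        X=onz(c,(e,v),z); a=np.radians(1.1); print("   ",X.round(4)," x at bay:",(X[0]+(X[1]-.0185)*np.tan(a)).round(4))
E
```

```text
t 8.25 p [0.4824 0.0192 0.111 ] yaw_y 1.11 z [-2.e-04  7.e-04 -1.e+00] F [ 0.71 -0.37 -0.41] op 0.107
100 [(np.int64(135), np.int64(150), np.int64(165)), (np.int64(128), np.int64(141), np.int64(154)), (np.int64(175), np.int64(191), np.int64(192)), (np.int64(62), np.int64(70), np.int64(190)), (np.int64(6), np.int64(19), np.int64(240))] [(np.int64(0), np.int64(12), np.int64(210)), (np.int64(208), np.int64(222), np.int64(224)), (np.int64(53), np.int64(80), np.int64(105)), (np.int64(89), np.int64(147), np.int64(206)), (np.int64(100), np.int64(169), np.int64(227))]
    [0.4774 0.1142 0.038 ]  x at bay: 0.4792
    [0.4842 0.1133 0.052 ]  x at bay: 0.486
150 [(np.int64(137), np.int64(153), np.int64(169)), (np.int64(141), np.int64(157), np.int64(172)), (np.int64(146), np.int64(161), np.int64(167)), (np.int64(205), np.int64(223), np.int64(224)), (np.int64(206), np.int64(223), np.int64(224))] [(np.int64(207), np.int64(225), np.int64(225)), (np.int64(167), np.int64(188), np.int64(198)), (np.int64(49), np.int64(77), np.int64(105)), (np.int64(101), np.int64(168), np.int64(227)), (np.int64(107), n
[... 1109 characters left out ...]
 (np.int64(110), np.int64(184), np.int64(235))]
    [0.4781 0.0641 0.038 ]  x at bay: 0.479
    [0.4854 0.0665 0.052 ]  x at bay: 0.4863
200 [(np.int64(137), np.int64(155), np.int64(169)), (np.int64(138), np.int64(153), np.int64(169)), (np.int64(130), np.int64(144), np.int64(152)), (np.int64(201), np.int64(221), np.int64(223)), (np.int64(206), np.int64(224), np.int64(224))] [(np.int64(205), np.int64(223), np.int64(224)), (np.int64(129), np.int64(155), np.int64(170)), (np.int64(61), np.int64(98), np.int64(137)), (np.int64(100), np.int64(167), np.int64(227)), (np.int64(109), np.int64(185), np.int64(236))]
    [0.4782 0.0544 0.038 ]  x at bay: 0.4789
    [0.4857 0.0574 0.052 ]  x at bay: 0.4864
```

```bash
python3 -m pendant '[[[-0.003,0.002,0.03,0,0,0],[0,0,0.03,0,0,0],[0,0,0,0,0,0],[0,0,0,0,0,0]]]'; python3 plan.py .4827 .0185 .085 1.1 1
```

```text
time_s: 8.75
eef_pos: [0.4829, 0.0185, 0.0982]
eef_rot: [-0.0, 0.7, 0.714, 0.0]
wrist_force: [-0.2, 0.5, -0.7]
opening: 0.105
t 8.75 p [0.4829 0.0185 0.0982] yaw_y 1.1 z [ 1.e-04  6.e-04 -1.e+00] F [-0.18  0.48 -0.66] op 0.105
dist/row mm 13.246782758208154 deg/row 0.034439960074056565
[[[0.0, -0.001, 0.066, 0.0, 0.0, 0.0]]]
```

```bash
python3 -m pendant '[[[0,-0.001,0.03,0,0,0],[0,0,0.03,0,0,0],[0,0,0,0,0,0]]]'; python3 plan.py .4827 .0185 .080 1.1 1
```

```text
time_s: 9.12
eef_pos: [0.4827, 0.0185, 0.0854]
eef_rot: [-0.0, 0.7, 0.714, 0.0]
wrist_force: [0.2, 1.2, 0.0]
opening: 0.107
t 9.125 p [0.4827 0.0185 0.0854] yaw_y 1.1 z [ 2.e-04  6.e-04 -1.e+00] F [0.23 1.22 0.05] op 0.107
dist/row mm 5.415623970628374 deg/row 0.035399651365550525
[[[0.0, 0.0, 0.027, 0.0, 0.0, 0.0]]]
```

```bash
python3 -m pendant '[[[0,0,0.02,0,0,0],[0,0,0.02,0,0,0],[0,0,0,0,0,0]]]'; python3 plan.py .4827 .0185 .0672 1.1 1
```

```text
time_s: 9.5
eef_pos: [0.4827, 0.0185, 0.0768]
eef_rot: [-0.0, 0.7, 0.714, 0.0]
wrist_force: [0.5, -0.3, -0.9]
opening: 0.111
t 9.5 p [0.4827 0.0185 0.0768] yaw_y 1.1 z [ 1.e-04  6.e-04 -1.e+00] F [ 0.51 -0.31 -0.94] op 0.111
dist/row mm 9.640076261532991 deg/row 0.035183762177986896
[[[0.0, 0.0, 0.048, 0.0, 0.0, 0.0]]]
```

```bash
python3 -m pendant '[[[0,0,0.02,0,0,0],[0,0,0,0,0,0]]]'; python3 plan.py;python3 -m pendant '[[[0,0,0.015,0,0,0],[0,0,0,0,0,0]]]'; python3 plan.py
```

```text
time_s: 9.75
eef_pos: [0.4833, 0.0184, 0.0733]
eef_rot: [0.0, 0.7, 0.714, 0.001]
wrist_force: [-2.0, 0.4, 4.8]
opening: 0.111
t 9.75 p [0.4833 0.0184 0.0733] yaw_y 1.1 z [ 1.2e-03  4.0e-04 -1.0e+00] F [-2.01  0.37  4.83] op 0.111
time_s: 10.0
eef_pos: [0.4835, 0.0184, 0.0708]
eef_rot: [0.0, 0.7, 0.714, 0.001]
wrist_force: [-2.0, -0.0, 6.3]
opening: 0.108
t 10.0 p [0.4835 0.0184 0.0708] yaw_y 1.11 z [ 1.5e-03  3.0e-04 -1.0e+00] F [-2.02 -0.04  6.31] op 0.108
```

```bash
python3 -m pendant '[[[0,-0.003,0.015,0,0,0],[0,0,0.01,0,0,0]]]'; python3 plan.py;python3 -m pendant '[[[0,0,0.01,0,0,0],[0,0,0.005,0,0,0]]]'; python3 plan.py
```

```text
time_s: 10.25
eef_pos: [0.4837, 0.0184, 0.0671]
eef_rot: [0.001, 0.7, 0.714, 0.001]
wrist_force: [-6.0, 1.5, 22.3]
opening: 0.106
t 10.25 p [0.4837 0.0184 0.0671] yaw_y 1.12 z [ 2.8e-03  2.0e-04 -1.0e+00] F [-6.02  1.46 22.29] op 0.106
time_s: 10.5
eef_pos: [0.4838, 0.0185, 0.0672]
eef_rot: [0.001, 0.7, 0.714, 0.0]
wrist_force: [-5.7, 0.6, 10.7]
opening: 0.108
t 10.5 p [0.4838 0.0185 0.0672] yaw_y 1.17 z [ 1.5e-03 -2.0e-04 -1.0e+00] F [-5.67  0.62 10.66] op 0.108
```

```bash
python3 -m pendant '[[[0,-0.005,0.01,0,0,0],[0,-0.003,0.01,0,0,0]]]'; python3 plan.py;python3 -m pendant '[[[0,-0.002,0.01,0,0,0],[0,-0.002,0.01,0,0,0]]]'; python3 plan.py
```

```text
time_s: 10.75
eef_pos: [0.4837, 0.0185, 0.0671]
eef_rot: [0.001, 0.7, 0.714, 0.001]
wrist_force: [-8.8, 2.5, 23.6]
opening: 0.107
t 10.75 p [0.4837 0.0185 0.0671] yaw_y 1.2 z [ 3.7e-03 -5.0e-04 -1.0e+00] F [-8.77  2.49 23.62] op 0.107
time_s: 11.0
eef_pos: [0.4838, 0.0185, 0.0671]
eef_rot: [0.002, 0.699, 0.715, 0.001]
wrist_force: [-8.8, 1.8, 23.9]
opening: 0.105
t 11.0 p [0.4838 0.0185 0.0671] yaw_y 1.24 z [ 4.1e-03 -9.0e-04 -1.0e+00] F [-8.75  1.75 23.92] op 0.105
```

```bash
python3 plan.py .4828 .0185 .065 1.1 1; python3 -m pendant '[[[0,-0.008,0.01,0.001,0,0],[0,-0.008,0.01,0.001,0,0]]]'; python3 plan.py
```

```text
t 11.0 p [0.4838 0.0185 0.0671] yaw_y 1.24 z [ 4.1e-03 -9.0e-04 -1.0e+00] F [-8.75  1.75 23.92] op 0.105
dist/row mm 2.3137128358573125 deg/row 0.27754750085443525
[[[0.0, -0.005, 0.011, 0.001, 0.0, 0.001]]]
time_s: 11.25
eef_pos: [0.4835, 0.0184, 0.0671]
eef_rot: [0.002, 0.7, 0.715, 0.001]
wrist_force: [-2.5, 2.1, 16.7]
opening: 0.111
t 11.25 p [0.4835 0.0184 0.0671] yaw_y 1.22 z [ 0.0036 -0.0013 -1.    ] F [-2.45  2.09 16.66] op 0.111
```

```bash
python3 -m pendant '[[[0,-0.006,0.012,0.001,0,0],[0,-0.006,0.011,0.001,0,0]]]'; python3 - <<'E'
from h import *
import plan; plan.st()
c=imaging.camera("wrist");im=c["pixels"];zoom(im,250,60,150,230,2.6,"pics/w7z.png")
s=imaging.camera("scene");zoom(s["pixels"],180,180,160,120,5,"pics/s7.png")
t=imaging.camera("top");cv2.imwrite("pics/t7.png",t["pixels"])
plan.st()
P,R,o=plan.cur()
for n,v in dict(botR=(-.032,-.0025,.0472),shR=(-.032,-.0025,-.0028),shL=(.032,-.0025,-.0028)).items():
    p=proj(s,P+R.apply(v))[0]; print(n,((p-[180,180])*5).round(0))
E
```

```text
time_s: 11.5
eef_pos: [0.4837, 0.0185, 0.0671]
eef_rot: [0.001, 0.699, 0.715, -0.0]
wrist_force: [-5.3, 2.2, 21.9]
opening: 0.11
t 11.5 p [0.4837 0.0185 0.0671] yaw_y 1.24 z [ 0.0018 -0.0017 -1.    ] F [-5.31  2.18 21.87] op 0.11
t 11.65 p [0.4838 0.0184 0.0671] yaw_y 1.23 z [ 0.0019 -0.0017 -1.    ] F [-6.43  1.29 22.51] op 0.109
botR [426. 445.]
shR [421. 342.]
shL [291. 308.]
```

View pics/s7.png

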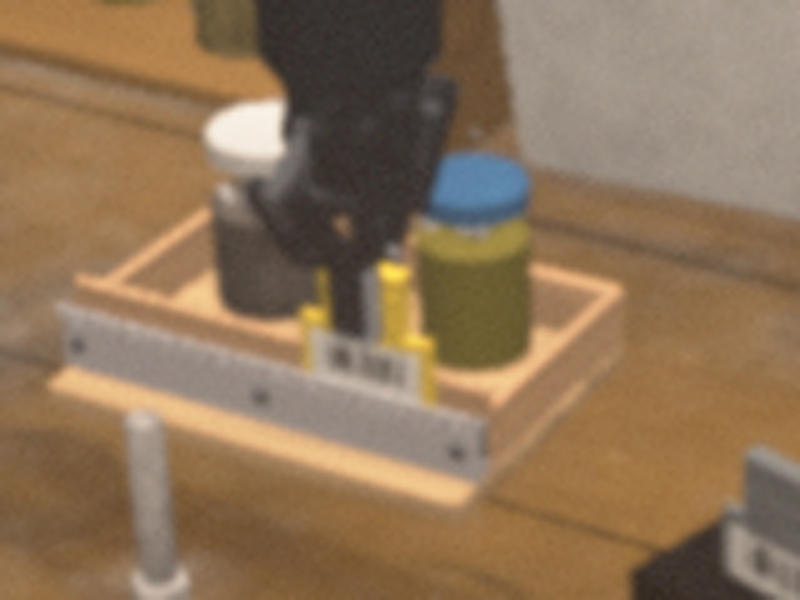

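View pics/w7z.png

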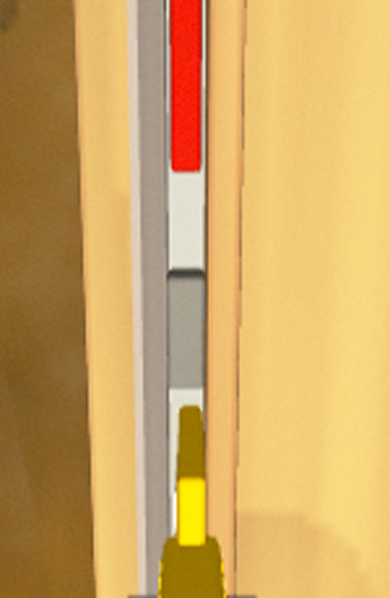

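View pics/t7.png

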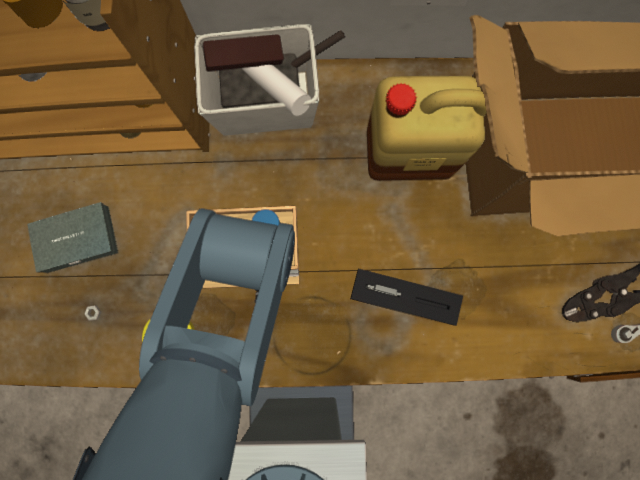

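```bash
python3 - <<'E'
import plan; plan.st()
from bench import ctrl
print(ctrl.hand_in()); plan.st()
E
```

```text
t 11.65 p [0.4838 0.0184 0.0671] yaw_y 1.23 z [ 0.0019 -0.0017 -1.    ] F [-6.43  1.29 22.51] op 0.109
the job is handed in; nothing more can be done
None
the job is handed in; nothing more can be done
```

I moved the yellow holder from the stand into the right bay, the one with the blue-lid jar. I handed the job in at 11.65 s, still gripping it and pressing it home.

- **Seating:** Contact began at a tool height of about 0.075 m and travel stopped at 0.0671 m, against 0.0672 m expected for fully home. That height did not change between about 11 and 24 N, so the holder is on the rigid floor rather than only on the spring.
- **Push at hand-in:** About 22.5 N downward. There was also a side load of about 6 N because the holder sits against the rear board rather than mid-channel, roughly 1 mm off. Nudging the tool forward only partly reduced it.
- **Pictures:** The last views show the holder behind the metal lip with its label facing out, and the blue-lid jar and grey holder where they were. The white-lid jar is hidden in the top view, but in the scene view it shows no movement.
- **Disagreement:** In the scene camera the holder appears about 2 to 3 pixels to the right of where I predicted, roughly 5 mm by my estimate. That is more than the 2 mm calibration error I was told to expect. The wrist camera and the measured arm pose agreed with each other, so I relied on those.

I could not read the seat's joint value directly; "fully home" rests on the height and force readings. I have no reading after hand-in.

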